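# Find the full screw jar by weight and rack it in the leaning stand

### The arm

A 6-joint arm with a two-finger parallel gripper is mounted at the origin on a cart in front of the work surface, level with it; the furniture and walls round the work are solid. World frame = base frame: x ahead of the robot, y to its left, z up, the work surface at z = 0. Lengths are in m, angles in rad, forces in N, time in s.
With the tool pointing down it reaches from about 0.35 to 0.775 m from the base axis. Payload 7.3 kg.
Tool frame: the origin (TCP) lies on the centre line of the jaws, within the pads' length; the fingertips stand 11 mm ahead of it and the grasp point (between the pads) lies 8 mm behind it; z points along the fingers, y is the direction in which the jaws open and shut (so a half turn about z gives the same grasp; the last joint's range is limited). The gripper opens to 92 mm and grips with 3 to 60 N. Pads are 19 mm wide; open, the fingers measure 130 mm over their backs; the gripper's body (75 mm by 190 mm) begins 47 mm behind the grasp point.
Start: joints at [-1.319, 0.342, 1.524, -0, 1.275, -0.146], TCP at [0.203, -0.484, 0.214] pointing down, gripper open.
Joint ranges: [-2.53, 2.53], [-0.77, 2.02], [0.04, 2.7], [-1, 4.14], [0.28, 2.66], [-3.11, 3.11]. Speed limits (rad/s): [2.57, 2.57, 3.14, 3.14, 3.14, 3.14].

### API

Orientations are given as [roll, pitch, yaw] about the fixed x, y, z axes, in that order (R = Rz(yaw) Ry(pitch) Rx(roll)).
In Python, from cell import robot gives the robot as it stands.
- The arm moves only by the tool jog_arm, never from a script. Its argument "deltas" is one flat list of numbers, 6 for each row, row after row: the shift along the world's x, y, z in units of 0.1 m (1.0 is 0.1 m), then the turn, a rotation vector about the world's x, y, z in units of 90 degrees (1.0 is 90 degrees). A call has 1 to 5 rows; each row is the pose to reach, as a shift and turn from the pose commanded when the call began; what a row does not reach only later rows make up. A row lasts 1/12 s, in which the tool goes at most 41.7 mm and 7.16 degrees, less where a joint would pass 70% of its speed; a pose out of reach is approached as far as the arm can. A call with a number of a shift or a turn outside -1 to 1 is refused whole. A call with a gripper value outside its range is refused whole. "claw" is the opening, from 0 (shut) to 1 (fully open), set as the call begins (left out, the last holds). The fingers move at their own pace and stop on an object; "newtons" is the grip in N (left out, the last holds). Time passes only in rows, so rows that repeat a pose let the fingers close. It gives the time, the measured TCP pose, the force and the opening at its end, in the units of the state.
- robot.observe(): the state, without advancing time (a new reading comes with each control period).
- robot.read_camera(name): name is "side" or "top" or "wrist"; returns the picture (480x640x3 uint8, red, green, blue); there is no depth.
- robot.camera_params(name): a dict with "fx", "fy", "cx", "cy" (pixels), "R" (3x3) and "t" (3): a world point X has camera coordinates R X + t. Camera axes: x right, y down, z forward; pixel columns grow to the right and rows downward; lengths in m; the calibration is good to about 2 mm. A picture is of the moment at which its call begins: read the wrist's pose just before it. camera_params takes no time and is no camera call; for the wrist camera it gives the pose at the moment of the call.
- robot.hand_in(): hands the job in, once; it reports no verdict.
The state is a dict: "time": time; "qpos": joint angles; "qvel": joint speeds; "joint_efforts": joint torques, N m; "tool_pos": TCP position; "tool_rot": TCP orientation; "contact_force": force on the tool from outside, world axes, zero at the start; "torque": the same for the moment, N m; "opening": finger opening in m.
Only numpy, scipy, OpenCV 4.12 (cv2) and the standard library are available. Lean on these libraries where they do the work, as an engineer would, in place of code of your own. Each camera call takes 0.05 s, during which the arm holds its last target. There are 200 camera calls.

### The job

Three identical white jars with black lids stand on the bench: one is full of screws, the other two are empty, and only their weight tells which. Find the full one and put it, leaning, in the blue stand: lower it by hand, lid upwards, until it rests fully home on the foot of the stand, and only then let go. Leave the two empty jars standing where they were, never put one of them against the stand, and do not disturb the tape roll, the cutters or the solder reel.

Things in the scene. Friction and masses are not known exactly. Their poses are not given: they have to be found in the camera images.
- jar_1: closed white opaque round jar with a yellow band and a black lid fixed on; body 55 mm diameter, 95 mm high in all, lid 49 mm diameter from 79 to 95 mm up; stands upright at the start. Origin: centre of its underside, z up through the lid. Full about 0.5 kg or empty about 0.2 kg (each give or take 15 %); the numbering tells nothing
- jar_2: a jar of the same look and size, same axes
- jar_3: a jar of the same look and size, same axes
- stand: fixed stand: dark steel base plate 135 x 110 x 10 mm (x from -78 to +58 mm) on two blue posts that carry the leaning seat. Origin: centre of the stand on the bench, z up; x points to the back, where the foot of the jar goes; the seat opens upward and to the back
- stand_seat: leaning seat: blue foot plate and 90-degree V trough under the jar. Origin: on the foot plate, 55 mm above the bench, where the centre of a seated jar's underside lies. z: underside to lid of a seated jar, 35 deg from vertical, lid leaning to the stand's -x (robot side). Trough walls lie at x -42 to -5 mm, y within +-35 mm, up to z = 36 mm; a 16 mm wide back strap goes on to z = 72
- tape_roll: bystander: orange tape roll lying flat, 68 mm diameter, 12 mm high; origin centre of underside
- side_cutters: bystander: red-handled side cutters lying flat, 40 x 125 x 12 mm, long along y; origin centre of underside
- solder_reel: bystander: small light-blue reel of solder lying flat, 54 mm diameter, 30 mm high; origin centre of underside

How it is judged:
By the outcome, as a careful person would: the job done as asked, in the order asked, and still so for the second after the job is handed in, with the robot touching nothing.
It also fails if it takes over 72 s, if anything falls off the work surface, if the arm or the gripper's body presses on something with over 40 N, if the wrist force passes 120 N, or if a joint passes its speed limit or range.

## Working session

There is one attempt and no reset: what is moved stays moved. The work goes in short steps, Python scripts to look and compute and a tool call to move; the robot and the scene stay as the last step left them, time stands still between calls to the robot, and variables do not carry over. Pictures are saved under pics/ and viewed, about 8 in all and at most 12, crops included, and the job is handed in when it is done.

Besides the shell and the picture viewer there is one more tool, called after "Emit:" in YAML: its name, and indented under it one key for each argument. jog_arm: Moves the arm, as the interface text tells. Its arguments: {"type":"object","properties":{"deltas":{"type":"array","items":{"type":"number"}},"claw":{"type":"number"},"newtons":{"type":"number"}},"required":["deltas"]}

```bash
mkdir -p pics
python3 - <<'E'
from cell import robot
import cv2,numpy as np
s=robot.observe();print(s)
a=robot.read_camera("top");b=robot.read_camera("side")
cv2.imwrite("pics/top0.png",a[:,:,::-1]);cv2.imwrite("pics/side0.png",b[:,:,::-1])
for n in("top","side"):
  p=robot.camera_params(n);print(n,p, -np.array(p['R']).T@np.array(p['t']))
E
```

```text
{'time': 0.0, 'qpos': array([-1.31901332e+00,  3.42716474e-01,  1.52498570e+00, -1.65212094e-05,
        1.27534743e+00, -1.46005555e-01]), 'qvel': array([ 0.00167796,  0.00190664, -0.00208792,  0.00014197, -0.00138015,
       -0.00089776]), 'joint_efforts': array([-3.87607565e-05, -4.31239772e+01, -2.44225395e+01,  7.15652341e-02,
        5.58597723e-02, -1.32559417e-04]), 'tool_pos': array([ 0.20328801, -0.48361487,  0.21325913]), 'tool_rot': array([-3.14014891e+00, -1.96336977e-04,  3.97793239e-01]), 'contact_force': array([-0.40020416, -0.02272653, -0.51377117]), 'torque': array([-0.00766222,  0.01377825, -0.03788921]), 'opening': 0.09167298069001927}
top {'fx': 486.6312907474635, 'fy': 486.6312907474635, 'cx': 316.43194265959875, 'cy': 235.40665674730525, 'R': array([[-0.05856936, -0.998278  , -0.00326598],
       [-0.97342755,  0.05783627, -0.22157116],
       [ 0.22137851, -0.00979809, -0.97513874]]), 't': array([0.01281293, 0.54664679, 1.13360652])} [ 0.28191537 -0.00771796  1.22658664]
side {'fx': 491.7319776516534, 'fy': 491.7319776516534, 'cx': 329.005791062966, 'cy': 243.94232661739005, 'R': array([[-0.55355086, -0.83258766, -0.01947384],
       [-0.51083699,  0.35791492, -0.7816281 ],
       [ 0.65774389, -0.42272295, -0.62344069]]), 't': array([0.28801791, 0.34772378, 0.8514067 ])} [-0.22294482  0.47525378  0.80820107]
```

View pics/top0.png

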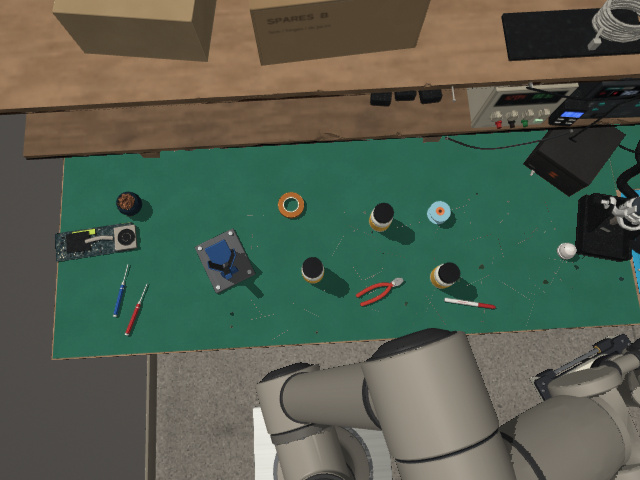

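View pics/side0.png

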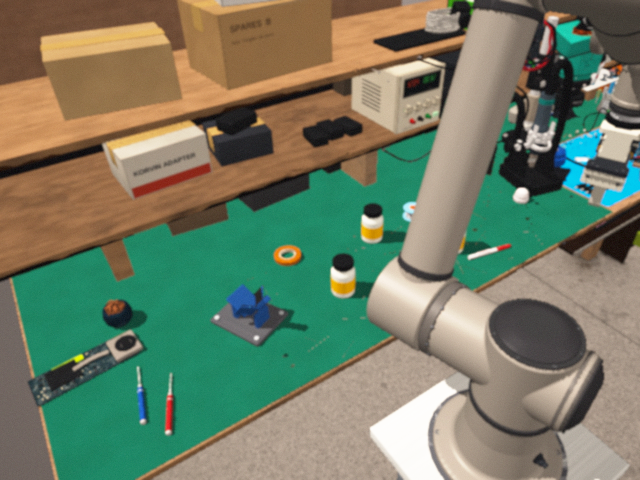

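The top view shows lids near (313,267), (382,214) and (449,272). The stand is at (226,260), the tape at (291,205), the reel at (439,212) and the cutters at (380,291). In the side view, two jars are clear of the arm, at (343,262) and (372,213).

```bash
cat > h.py <<'E'
from cell import robot
import cv2,numpy as np
def ray(p,uv,z):
    R=np.array(p['R']);t=np.array(p['t']);c=-R.T@t
    d=R.T@np.array([(uv[0]-p['cx'])/p['fx'],(uv[1]-p['cy'])/p['fy'],1.])
    return c+d*(z-c[2])/d[2]
def proj(p,X):
    x=np.array(p['R'])@np.array(X)+np.array(p['t']);return np.array([p['fx']*x[0]/x[2]+p['cx'],p['fy']*x[1]/x[2]+p['cy']])
def blobs(m,amin,box=None):
    m=m.astype(np.uint8)
    if box: k=np.zeros_like(m);k[box[1]:box[3],box[0]:box[2]]=1;m=m*k
    cs,_=cv2.findContours(m,cv2.RETR_EXTERNAL,cv2.CHAIN_APPROX_NONE)
    return [c for c in cs if cv2.contourArea(c)>amin]
E
python3 - <<'E'
from h import *
a=cv2.imread("pics/top0.png");p=robot.camera_params("top")
hsv=cv2.cvtColor(a,cv2.COLOR_BGR2HSV)
for u,v in((313,267),(382,214),(449,272)):
    m=(hsv[:,:,2]<60)
    m=cv2.morphologyEx(m.astype(np.uint8),cv2.MORPH_OPEN,np.ones((5,5)))
    for c in blobs(m,60,(u-18,v-18,u+18,v+18)):
        (e,ax,_)=cv2.fitEllipse(c);print("lid",e,ax,ray(p,e,.095))
for n,m in(("orange",(hsv[:,:,0]<18)&(hsv[:,:,1]>150)&(hsv[:,:,2]>120)),("reel",(abs(hsv[:,:,0].astype(int)-100)<15)&(hsv[:,:,1]>60)&(hsv[:,:,2]>150)),("red",((hsv[:,:,0]<6)|(hsv[:,:,0]>172))&(hsv[:,:,1]>150)&(hsv[:,:,2]>90)),("blue",(abs(hsv[:,:,0].astype(int)-112)<12)&(hsv[:,:,1]>120))):
    for c in blobs(m,40,(180,170,500,320)):
        r=cv2.boundingRect(c);e=(r[0]+r[2]/2,r[1]+r[3]/2);print(n,r,ray(p,e,.03 if n=="reel" else .012))
c=a[215:305,180:270];cv2.imwrite("pics/st0.png",cv2.resize(c,None,fx=6,fy=6,interpolation=cv2.INTER_CUBIC))
E
```

```text
lid (312.2281799316406, 267.0313720703125) (19.248821258544922, 20.090620040893555) [ 0.46331545 -0.00476279  0.095     ]
lid (383.2775573730469, 212.5484619140625) (18.920026779174805, 19.61450958251953) [ 0.58563687 -0.18316008  0.095     ]
lid (448.9966125488281, 272.55645751953125) (19.526235580444336, 20.707155227661133) [ 0.43133351 -0.32376739  0.095     ]
orange (356, 283, 37, 23) [ 0.39845412 -0.15541158  0.012     ]
orange (278, 192, 26, 25) [0.64375635 0.04119925 0.012     ]
reel (427, 201, 24, 23) [ 0.59477468 -0.33484118  0.03      ]
red (356, 283, 37, 23) [ 0.39845412 -0.15541158  0.012     ]
blue (208, 249, 30, 30) [0.49767742 0.22014619 0.012     ]
blue (205, 240, 27, 25) [0.52794863 0.23109251 0.012     ]
```

View pics/st0.png

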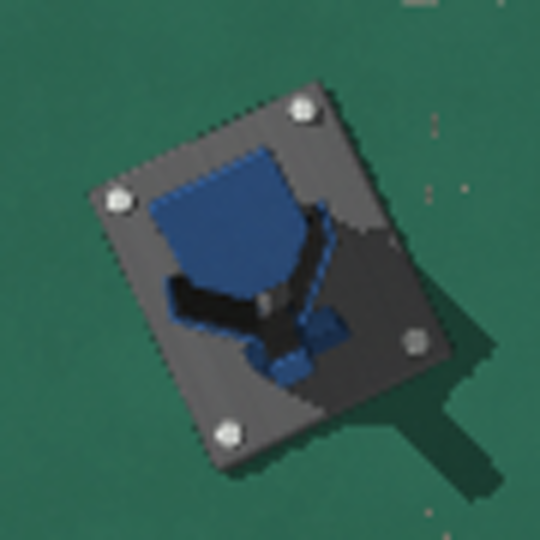

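The crop shows the base plate corners at about (318,82), (92,192), (222,470) and (453,352). The foot plate is at the upper left, and the strap is at about (285,370).

Run:
```python
from h import *
p=robot.camera_params("top");ps=robot.camera_params("side")
C=[ray(p,(180+u/6,215+v/6),.010)[:2] for u,v in((318,82),(92,192),(222,470),(453,352))]
C=np.array(C);print(C,[np.linalg.norm(C[i]-C[(i+1)%4]) for i in range(4)])
fx=(C[0]+C[1]-C[2]-C[3]);print("yaw",np.arctan2(fx[1],fx[0]), 'yaw2',np.arctan2(*( (C[1]+C[2]-C[0]-C[3])*[-1,1]))) 
ex=fx/np.linalg.norm(fx);o=C.mean(0)+.010*ex;print("origin",o,ex)
# foot plate far edge corners, seat-plane check
b=cv2.imread("pics/side0.png");cv2.imwrite("pics/st1.png",cv2.resize(b[270:360,200:305],None,fx=6,fy=6,interpolation=cv2.INTER_CUBIC))
for l in((.4633,-.0048),(.5856,-.1832)): print(proj(ps,(*l,.095)))
```

```text
[[0.58859771 0.19333746]
 [0.54614905 0.29034449]
 [0.42471038 0.23668419]
 [0.46851922 0.1391151 ]] [np.float64(0.10588792295528328), np.float64(0.13276587347228846), np.float64(0.10695299132107149), np.float64(0.13175321556046746)]
yaw 0.4200957280533095 yaw2 0.41727645781443207
origin [0.51612459 0.21894879] [0.9130499  0.40784786]
[344.08706016 259.63936463]
[373.89134362 208.18429681]
```

View pics/st1.png

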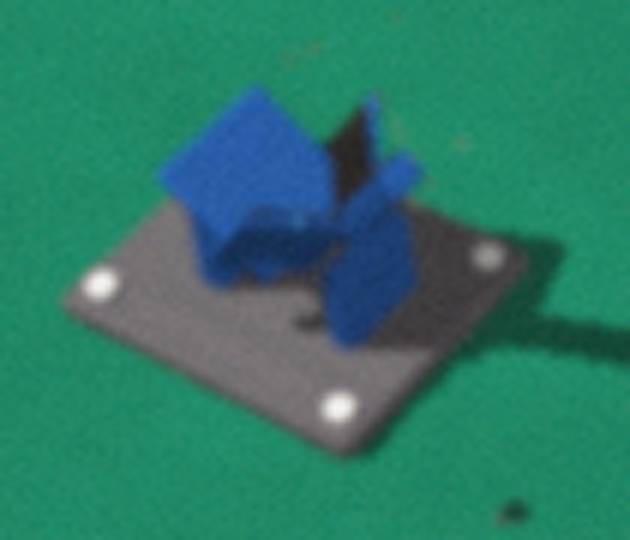

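The side crop shows the foot plate's far corners at about (258,88) and (162,178). I'll triangulate these with the matching corners in the top crop, (268,150) and (150,205).

```bash
cat >> h.py <<'E'
def tri(views):
    A=[];b=[]
    for p,uv in views:
        R=np.array(p['R']);t=np.array(p['t']);c=-R.T@t
        d=R.T@np.array([(uv[0]-p['cx'])/p['fx'],(uv[1]-p['cy'])/p['fy'],1.]);d/=np.linalg.norm(d)
        M=np.eye(3)-np.outer(d,d);A.append(M);b.append(M@c)
    A=np.vstack(A);b=np.hstack(b);x=np.linalg.lstsq(A,b,rcond=None)[0];return x,np.linalg.norm(A@x-b)
E
python3 - <<'E'
from h import *
p=robot.camera_params("top");ps=robot.camera_params("side")
o=np.array([.5161,.2189,0]);y=.419;Rz=np.array([[np.cos(y),-np.sin(y),0],[np.sin(y),np.cos(y),0],[0,0,1]])
T=lambda q:(180+q[0]/6-.4,215+q[1]/6-.4);S=lambda q:(200+q[0]/6-.4,270+q[1]/6-.4)
for a,b in(((268,150),(258,88)),((150,205),(162,178)),((318,82),(0,0)),):
    if b==(0,0):continue
    X,e=tri([(p,T(a)),(ps,S(b))]);L=Rz.T@(X-o);print(X,e,"stand frame",L,"origin x est",L[0]-(L[2]-.055)/np.tan(np.radians(35)))
# strap top, base-plate corner checks in side view
X,e=tri([(p,T((290,370))),(ps,S((400,172)))]);print("strap",X,e,Rz.T@(X-o))
for c in((.058,.055),(-.078,.055),(-.078,-.055),(.058,-.055)):
    q=proj(ps,o+Rz@np.array([*c,.01]));print(c,(q-[200,270]+.4)*6)
E
```

```text
[0.54872327 0.20675447 0.06700958] 0.0016398619896302723 stand frame [ 0.02485986 -0.02436758  0.06700958] origin x est 0.007708408567148883
[0.52894133 0.25499362 0.06446549] 0.0008603262369861845 stand frame [0.02641509 0.02774693 0.06446549] origin x est 0.012896979796042795
strap [0.45408836 0.19477203 0.09438555] 0.001966287020412071 [-0.0664638   0.00318845  0.09438555]
(0.058, 0.055) [ 70.8145123  297.49101474]
(-0.078, 0.055) [361.87357815 449.1935679 ]
(-0.078, -0.055) [547.83858522 251.00793551]
(0.058, -0.055) [265.52639059 118.79369932]
```

The stand is at (0.516, 0.219) with yaw 0.419. The jars are A (0.464,-0.005), B (0.587,-0.185) and C (0.432,-0.325). Next I'll go above C.

Emit:
jog_arm:
  deltas: [0.4,0.28,0,0,0,0.013,0.7,0.49,0,0,0,0.013,1,0.7,0,0,0,0.013]
  claw: 1
  newtons: 20

```text
time: 0.35
tool_pos: [0.3041, -0.4129, 0.2135]
tool_rot: [-3.141, -0.0, 0.416]
contact_force: [0.4, -0.5, 0.5]
opening: 0.0916
```

Emit:
jog_arm:
  deltas: [0.4,0.28,-0.1,0,0,0,0.7,0.49,-0.2,0,0,0,1,0.7,-0.3,0,0,0]

```text
time: 0.6
tool_pos: [0.4041, -0.343, 0.1838]
tool_rot: [3.141, -0.0, 0.418]
contact_force: [0.1, 0.4, -0.2]
opening: 0.0922
```

Emit:
jog_arm:
  deltas: [0.29,0.19,0,0,0,0,0.29,0.19,0,0,0,0,0.29,0.19,0,0,0,0]

```text
time: 0.85
tool_pos: [0.4328, -0.324, 0.1835]
tool_rot: [-3.141, 0.001, 0.422]
contact_force: [-0.5, 0.2, -1.1]
opening: 0.0919
```

Run:
```python
from h import *
s=robot.observe();print(s['time'],s['tool_pos'],s['tool_rot'],s['qpos'],s['contact_force'])
p=robot.camera_params("wrist");a=robot.read_camera("wrist")
cv2.imwrite("pics/w0.png",a[:,:,::-1]);print(-np.array(p['R']).T@p['t'], proj(p,(.432,-.325,.095)),proj(p,(.432,-.325,0)))
```

```text
0.85 [ 0.43282062 -0.32402999  0.18352483] [-3.14061641e+00  5.35109346e-04  4.21976882e-01] [-7.84320340e-01  3.97028077e-01  1.52810132e+00 -1.61940447e-04
  1.21756612e+00  3.64555470e-01] [-0.50717363  0.17094239 -1.12643621]
[ 0.49209946 -0.29734033  0.35438906] [322.16166172 240.46380465] [321.98056848 217.98931461]
```

View pics/w0.png

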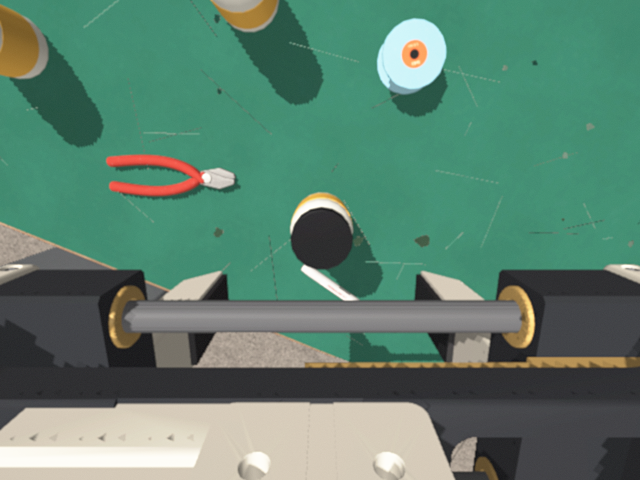

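The lid centre is at (322,238) against a predicted (322,240), so the estimate holds. I'll descend, grip and weigh.

Emit:
jog_arm:
  deltas: [0,0,-0.4,0,0,0,0,0,-0.7,0,0,0,0,0,-0.9,0,0,0]

```text
time: 1.15
tool_pos: [0.4296, -0.3256, 0.0918]
tool_rot: [-3.139, 0.001, 0.416]
contact_force: [-0.8, 0.2, 0.3]
opening: 0.0915
```

Emit:
jog_arm:
  deltas: [0,0,-0.25,0,0,0,0,0,-0.36,0,0,0,0,0,-0.36,0,0,0]

```text
time: 1.4
tool_pos: [0.4292, -0.3253, 0.0556]
tool_rot: [-3.137, 0.002, 0.416]
contact_force: [-0.8, -0.8, 0.2]
opening: 0.0919
```

Emit:
jog_arm:
  deltas: [0,0,0,0,0,0,0,0,0,0,0,0,0,0,0,0,0,0,0,0,0,0,0,0,0,0,0,0,0,0]
  claw: 0.3

```text
time: 1.82
tool_pos: [0.4321, -0.3258, 0.059]
tool_rot: [3.14, -0.001, 0.418]
contact_force: [0.3, -0.0, 0.3]
opening: 0.0629
```

Emit:
jog_arm:
  deltas: [0,0,0,0,0,0,0,0,0,0,0,0,0,0,0,0,0,0,0,0,0,0,0,0]

```text
time: 2.15
tool_pos: [0.4319, -0.3253, 0.0584]
tool_rot: [3.141, -0.0, 0.418]
contact_force: [-0.1, 1.3, 2.5]
opening: 0.0483
```

Emit:
jog_arm:
  deltas: [0,0,0,0,0,0,0,0,0,0,0,0]

```text
time: 2.32
tool_pos: [0.4319, -0.3253, 0.0584]
tool_rot: [3.142, -0.0, 0.418]
contact_force: [-0.8, 2.7, 4.0]
opening: 0.048
```

Run:
```python
from h import *
s=robot.observe();print(s)
a=robot.read_camera("wrist")
cv2.imwrite("pics/w1.png",a[:,:,::-1])
```

```text
{'time': 2.3167, 'qpos': array([-7.87374602e-01,  5.42835678e-01,  1.67917731e+00,  8.21409296e-05,
        9.19537533e-01,  3.65084905e-01]), 'qvel': array([-0.00138081, -0.00068712, -0.00136467, -0.00022266,  0.00118061,
       -0.00098943]), 'joint_efforts': array([-5.64672779e-01, -4.56300902e+01, -1.90448695e+01, -1.17711565e-01,
       -6.33763131e-01,  5.82630499e-03]), 'tool_pos': array([ 0.43185898, -0.32527872,  0.0583715 ]), 'tool_rot': array([ 3.14157662e+00, -7.60673127e-05,  4.18287029e-01]), 'contact_force': array([-0.79835151,  2.69467097,  4.00396432]), 'torque': array([0.28215899, 0.09967752, 0.00362487]), 'opening': 0.04802057285806181}
```

View pics/w1.png

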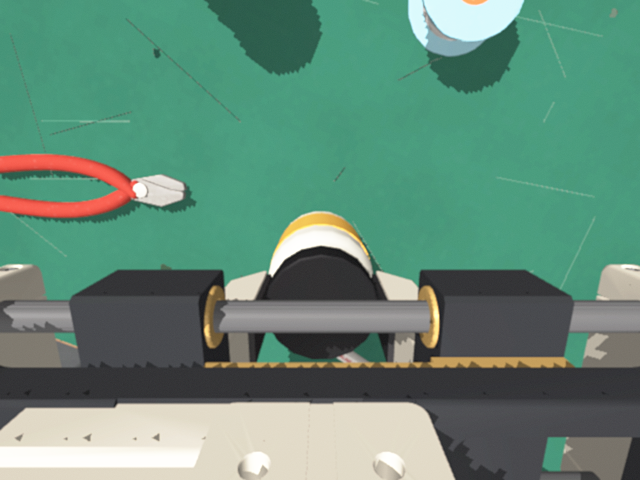

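The lid appears centred between the fingers in y, at about (322,300). An opening of 48 mm on a 55 mm body is suspicious, though. I'll check the jar's offset along the other axis.

Run:
```python
from h import *
a=cv2.imread("pics/w1.png");p=robot.camera_params("wrist")
g=(a.max(2)<45).astype(np.uint8)
for c in blobs(cv2.morphologyEx(g,cv2.MORPH_OPEN,np.ones((5,5))),500,(255,235,390,298)): print(cv2.boundingRect(c))
print(proj(p,(.432,-.325,.095)))
for l,r in((268,378),):
  A=ray(p,(l,300),.095);B=ray(p,(r,300),.095);print(A,B,np.linalg.norm(A-B))
top=ray(p,(322,250),.095);bot=ray(p,(322,358),.095);print(top,bot,np.linalg.norm(top-bot),(top+bot)/2)
# finger top positions
for z in(.07,.085,.1):print(z,[ray(p,(u,310),z)[:2].round(4) for u in(255,388)])
```

```text
[320.96401715 310.10229606]
[ 0.42715429 -0.30274533  0.095     ] [ 0.44599973 -0.34505591  0.095     ] 0.04631776891392274
[ 0.45638508 -0.31460008  0.095     ] [ 0.4111945  -0.33476552  0.095     ] 0.04948568755339204 [ 0.43378979 -0.3246828   0.095     ]
0.07 [array([ 0.4075, -0.2995]), array([ 0.4348, -0.3607])]
0.085 [array([ 0.4154, -0.2995]), array([ 0.4401, -0.3549])]
0.1 [array([ 0.4233, -0.2994]), array([ 0.4454, -0.349 ])]
```

Emit:
jog_arm:
  deltas: [0,0,0,0,0,0,0,0,0,0,0,0]

```text
time: 2.53
tool_pos: [0.4319, -0.3253, 0.0584]
tool_rot: [3.142, -0.0, 0.418]
contact_force: [-1.6, 3.2, 5.1]
opening: 0.0482
```

Emit:
jog_arm:
  deltas: [0,0,0.05,0,0,0,0,0,0.1,0,0,0,0,0,0.15,0,0,0,0,0,0.15,0,0,0,0,0,0.15,0,0,0]

```text
time: 2.95
tool_pos: [0.4319, -0.3256, 0.0733]
tool_rot: [3.141, -0.0, 0.418]
contact_force: [0.1, -0.8, -4.8]
opening: 0.0483
```

Emit:
jog_arm:
  deltas: [0,0,0,0,0,0,0,0,0,0,0,0,0,0,0,0,0,0,0,0,0,0,0,0]

```text
time: 3.28
tool_pos: [0.4317, -0.3254, 0.0729]
tool_rot: [-3.141, 0.0, 0.418]
contact_force: [-0.7, -0.1, -4.3]
opening: 0.0486
```

Emit:
jog_arm:
  deltas: [0,0,0,0,0,0,0,0,0,0,0,0,0,0,0,0,0,0,0,0,0,0,0,0]

```text
time: 3.62
tool_pos: [0.4318, -0.3254, 0.0731]
tool_rot: [3.142, 0.0, 0.418]
contact_force: [-0.2, -0.6, -4.9]
opening: 0.0483
```

Run:
```python
from h import *
s=robot.observe();print(s['time'],s['tool_pos'],s['contact_force'],s['torque'],s['opening'],s['joint_efforts'])
a=robot.read_camera("wrist")
cv2.imwrite("pics/w2.png",a[:,:,::-1])
```

```text
3.6167 [ 0.43179904 -0.32542249  0.07311385] [-0.18289403 -0.60571969 -4.9191195 ] [ 0.01057838 -0.03517977 -0.01097801] 0.048325938338793416 [-2.48008810e-04 -5.01041973e+01 -2.11420298e+01  8.04320723e-02
  4.31830063e-03 -1.90912442e-05]
```

View pics/w2.png

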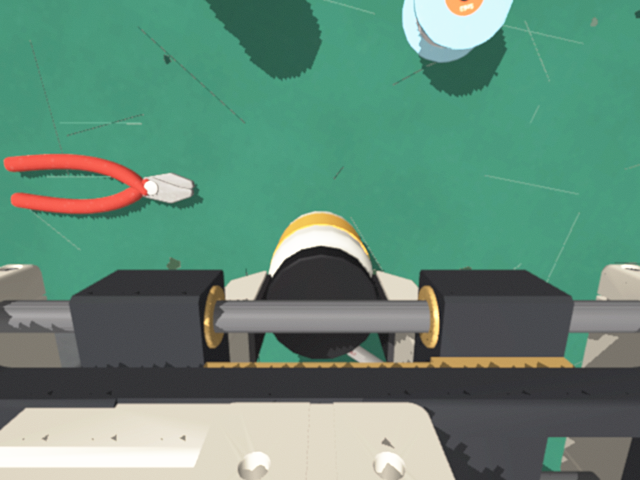

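The jar lifted squarely and reads about 4.7 N, or 0.48 kg, so C is the full jar. An empty jar would read at most 2.3 N. I'll carry it high to the stand and tilt it.

Emit:
jog_arm:
  deltas: [0,0,0.3,0,0,0,0,0,0.65,0,0,0,0,0,1,0,0,0]
  newtons: 30

```text
time: 3.92
tool_pos: [0.4313, -0.3249, 0.1737]
tool_rot: [-3.14, 0.001, 0.418]
contact_force: [0.7, -0.6, -4.1]
opening: 0.0482
```

Emit:
jog_arm:
  deltas: [0,0.1,0.3,0,0,0,0,0.3,0.6,0,0,0,0,0.5,0.9,0,0,0]

```text
time: 4.17
tool_pos: [0.4314, -0.275, 0.2645]
tool_rot: [3.142, 0.0, 0.417]
contact_force: [1.1, -0.3, -5.7]
opening: 0.048
```

Emit:
jog_arm:
  deltas: [0,0.25,0,0,0,0,0,0.5,0,0,0,0,0,0.75,0,0,0,0,0.05,1,0,0,0,0]

```text
time: 4.5
tool_pos: [0.4359, -0.1742, 0.2634]
tool_rot: [3.142, 0.0, 0.418]
contact_force: [1.3, 0.0, -5.4]
opening: 0.0482
```

Emit:
jog_arm:
  deltas: [0,0.25,0,0,0,0,0,0.5,0,0,0,0,0,0.75,0,0,0,0,0.05,1,0,0,0,0]

```text
time: 4.83
tool_pos: [0.4409, -0.0741, 0.2632]
tool_rot: [-3.142, 0.001, 0.418]
contact_force: [1.7, 0.2, -4.1]
opening: 0.0486
```

Emit:
jog_arm:
  deltas: [0,0.25,0,0,0,0,0,0.5,0,0,0,0,0,0.75,0,0,0,0,0.05,1,0,0,0,0]

```text
time: 5.17
tool_pos: [0.4458, 0.0259, 0.2632]
tool_rot: [-3.141, 0.001, 0.418]
contact_force: [0.4, 0.0, -4.3]
opening: 0.0481
```

Emit:
jog_arm:
  deltas: [0,0.25,0,0,0,0,0,0.5,0,0,0,0,0,0.75,0,0,0,0,0.05,1,0,0,0,0]

```text
time: 5.5
tool_pos: [0.4508, 0.1258, 0.2633]
tool_rot: [-3.142, 0.001, 0.418]
contact_force: [0.9, -0.5, -4.6]
opening: 0.0485
```

Emit:
jog_arm:
  deltas: [0,0.1,0,0.03,-0.07,0,0,0.2,0,0.06,-0.14,0,0,0.3,0,0.09,-0.21,0,0,0.4,0,0.13,-0.28,0,0,0.5,0,0.158,-0.355,0]

```text
time: 5.92
tool_pos: [0.4513, 0.1745, 0.2637]
tool_rot: [3.141, -0.614, 0.418]
contact_force: [0.6, 3.6, -5.0]
opening: 0.0486
```

Emit:
jog_arm:
  deltas: [0,0,0,0,0,0,0,0,0,0,0,0,0,0,0,0,0,0]

```text
time: 6.17
tool_pos: [0.4533, 0.1745, 0.2648]
tool_rot: [3.141, -0.608, 0.419]
contact_force: [1.4, 0.1, -4.8]
opening: 0.0486
```

```bash
cat >> h.py <<'E'
from scipy.spatial.transform import Rotation as Ro
YAW=.419
Rs=Ro.from_euler('z',YAW)*Ro.from_euler('y',-35,degrees=True)
def st(home=np.array([.491,.2077,.1029])):
    s=robot.observe();R=Ro.from_euler('xyz',s['tool_rot'])
    want=Rs*Ro.from_euler('x',np.pi)
    print("t",s['time'],"pos",s['tool_pos'].round(4),"op",s['opening'].round(4))
    print("rot err (units)",((want*R.inv()).as_rotvec()/(np.pi/2)).round(4))
    print("seat-frame offset from home mm",(Rs.inv().apply(s['tool_pos']-home)*1e3).round(1),"F seat",Rs.inv().apply(s['contact_force']).round(1),"F",s['contact_force'].round(1),"T",s['torque'].round(2))
    return s
E
python3 - <<'E'
from h import *
s=st();print(s['qpos'])
E
```

```text
Traceback (most recent call last):
  File "h.py", line 27, in st
    print("t",s['time'],"pos",s['tool_pos'].round(4),"op",s['opening'].round(4))
                                                          ^^^^^^^^^^^^^^^^^^
AttributeError: 'float' object has no attribute 'round'
```

```bash
sed -i "s/s\['opening'\].round(4)/round(s['opening'],4)/" h.py
python3 - <<'E'
from h import *
s=st();print(s['qpos'])
E
```

```text
t 6.1667 pos [0.4533 0.1745 0.2648] op 0.0486
rot err (units) [ 0.0011 -0.0018  0.0001]
seat-frame offset from home mm [ 53.6 -15.  160.2] F seat [-1.7 -0.5 -4.6] F [ 1.4  0.1 -4.8] T [-0.29  0.67 -0.04]
[ 0.07529778 -0.08765879  2.05857265  0.3377147   0.61805284  1.00618338]
```

Emit:
jog_arm:
  deltas: [0.02,0.1,-0.3,0.001,-0.002,0,0.06,0.15,-0.6,0.001,-0.002,0,0.08,0.2,-0.9,0.001,-0.002,0,0.08,0.2,-0.99,0.001,-0.002,0,0.08,0.2,-0.99,0.001,-0.002,0]

```text
time: 6.58
tool_pos: [0.4611, 0.1953, 0.1625]
tool_rot: [-3.138, -0.607, 0.418]
contact_force: [0.7, -0.6, -4.5]
opening: 0.0482
```

Run:
```python
from h import *
a=robot.read_camera("top");b=robot.read_camera("side");st()
f=lambda i,x,y:cv2.resize(i[y:y+130,x:x+130,::-1],None,fx=3,fy=3,interpolation=cv2.INTER_CUBIC)
cv2.imwrite("pics/top1.png",a[:,:,::-1]);cv2.imwrite("pics/side1.png",b[:,:,::-1])
cv2.imwrite("pics/hov.png",np.hstack([f(a,170,190),f(b,195,225)]))
```

```text
t 6.6833 pos [0.4623 0.1951 0.1654] op 0.0482
rot err (units) [-0.001   0.0006 -0.0001]
seat-frame offset from home mm [10.2  0.1 69.2] F seat [-1.8 -0.3 -3.1] F [ 0.4 -0.1 -3.5] T [-0.36  0.79  0.01]
```

View pics/hov.png

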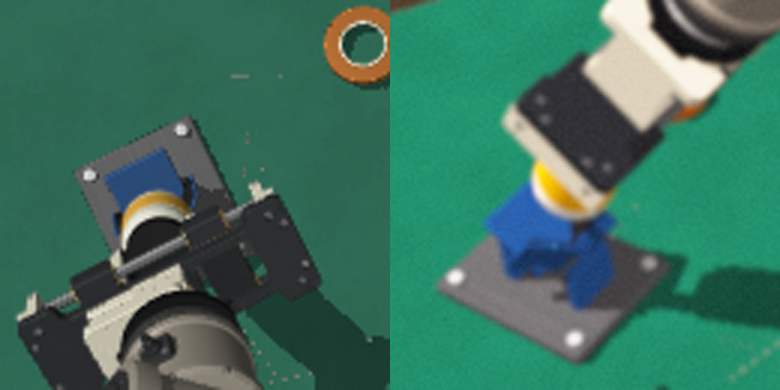

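The jar hovers in line with the seat, the foot plate visible ahead of it and the strap behind. I'll lower it along the seat axis.

Emit:
jog_arm:
  deltas: [0.05,0.02,-0.08,0,0,0,0.1,0.05,-0.16,0,0,0,0.16,0.07,-0.25,0,0,0,0.21,0.09,-0.33,0,0,0,0.26,0.12,-0.41,0,0,0]

```text
time: 7.1
tool_pos: [0.4921, 0.1987, 0.1422]
tool_rot: [-3.118, -0.594, 0.419]
contact_force: [-0.1, 0.2, -5.4]
opening: 0.0487
```

Emit:
jog_arm:
  deltas: [0,0,0,0,0,0,0.02,0.01,-0.03,0,0,0,0.04,0.018,-0.065,0,0,0,0.04,0.018,-0.065,0,0,0]

```text
time: 7.43
tool_pos: [0.4951, 0.1992, 0.1371]
tool_rot: [-3.114, -0.589, 0.419]
contact_force: [0.1, -0.1, -4.8]
opening: 0.0485
```

```bash
python3 -c "
from h import *
st()"
```

```text
t 7.4333 pos [0.4951 0.1992 0.1371] op 0.0485
rot err (units) [-0.0078 -0.0184 -0.0097]
seat-frame offset from home mm [19.8 -9.4 27.8] F seat [-2.7 -0.2 -3.9] F [ 0.1 -0.1 -4.8] T [-0.3   0.63  0.08]
```

The arm stopped short because it reached the wrist-bend limit (q5 ≥ 0.28). I'll fit rough kinematics to see which tool tilt can reach the seat; the jar can be re-gripped with the tool pitched relative to it.

```bash
cat > kin.py <<'E'
from h import *
from scipy.optimize import least_squares
D=[([-1.31901332,.342716474,1.5249857,0,1.27534743,-.146005555],[.20328801,-.48361487,.21325913],[-3.14014891,-.000196,.39779]),
([-.78432034,.397028077,1.52810132,0,1.21756612,.36455547],[.43282062,-.32402999,.18352483],[-3.1406,.0005,.42198]),
([-.787374602,.542835678,1.67917731,0,.919537533,.365084905],[.43185898,-.32527872,.0583715],[3.14157,0,.418287]),
([.07529778,-.08765879,2.05857265,.3377147,.61805284,1.00618338],[.4533,.1745,.2648],[3.141,-.608,.419])]
s=robot.observe();D.append((list(s['qpos']),s['tool_pos'],s['tool_rot']))
E_=Ro.from_euler
def fk(q,k):
    h,a,b,L,d,e,w=k   # e: forearm offset, w: q4-carried offset
    R1=E_('z',q[0]);R2=R1*E_('y',q[1]);R3=R2*E_('y',q[2]);R4=R3*E_('z',q[3]);R5=R4*E_('y',q[4]);R6=R5*E_('z',-q[5]*SG)
    p=np.array([0,0,h])+R1.apply([0,d,0])+R2.apply([0,0,a])+R3.apply([e,0,b])+R4.apply([0,w,0])+R5.apply([0,0,L])
    return p,R6
SG=-1
def fit():
    f=lambda k:np.concatenate([fk(q,k)[0]-p for q,p,r in D])
    r=least_squares(f,[.29,.43,.39,.36,.0765,0,0]);return r.x,np.abs(r.fun).max()
K,err=fit()
LO=np.array([-2.53,-.77,.04,-1,.28,-3.11]);HI=np.array([2.53,2.02,2.7,4.14,2.66,3.11])
def ik(p,z,q0):  # position + tool axis
    f=lambda q:np.concatenate([(fk([*q,0],K)[0]-p)*10,fk([*q,0],K)[1].apply([0,0,1])-z])
    r=least_squares(f,np.clip(q0,LO[:5]+.01,HI[:5]-.01),bounds=(LO[:5],HI[:5]));return r.x,np.abs(r.fun).max()
E
python3 - <<'E'
from kin import *
print("q",np.round(D[-1][0],3));print("K",K.round(4),"err",err)
for q,p,r in D: # axis check
    print((fk(q,K)[1].apply([0,0,1])-E_('xyz',r).apply([0,0,1])).round(3))
seat=np.array([.5216,.2213,.055]);zs=Rs.apply([0,0,1])
for tilt in(35,28,24,20,15,10,45,55):
  z=-(E_('z',YAW)*E_('y',-tilt,degrees=True)).apply([0,0,1])
  g=seat+.066*zs;p=g+.008*z; o=[]
  for up in(0,.06):
   for q0 in([.1,.2,2,.3,.5],[.1,.2,2,3,.5]):
    q,e=ik(p+up*zs,z,q0);o.append((up,q.round(2).tolist(),round(e,4)))
  print(tilt,o)
E
```

```text
q [0.118 0.221 2.15  0.754 0.283 0.584]
K [ 0.223   0.5062  0.3796  0.3309  0.0764  0.0465 -0.    ] err 3.3301511268457595e-05
[ 0.  0. -0.]
[ 0.  0. -0.]
[ 0. -0.  0.]
[-0.  0. -0.]
[ 0. -0. -0.]
35 [(0, [0.09, 0.3, 2.19, 1.2, 0.28], np.float64(0.0688)), (0, [0.09, 0.3, 2.19, 1.2, 0.28], np.float64(0.0688)), (0.06, [0.12, 0.13, 2.22, 0.69, 0.28], np.float64(0.0148)), (0.06, [0.12, 0.13, 2.22, 0.69, 0.28], np.float64(0.0148))]
28 [(0, [0.19, 0.3, 2.11, 0.4, 0.28], np.float64(0.0003)), (0, [0.19, 0.3, 2.11, 0.4, 0.28], np.float64(0.0003)), (0.06, [0.16, 0.15, 2.12, 0.3, 0.41], np.float64(0.0)), (0.06, [0.16, 0.15, 2.12, 0.3, 0.41], np.float64(0.0))]
24 [(0, [0.2, 0.31, 2.05, 0.24, 0.39], np.float64(0.0)), (0, [0.2, 0.31, 2.05, 0.24, 0.39], np.float64(0.0)), (0.06, [0.18, 0.16, 2.06, 0.2, 0.51], np.float64(0.0)), (0.06, [0.18, 0.16, 2.06, 0.2, 0.51], np.float64(0.0))]
20 [(0, [0.21, 0.33, 1.98, 0.15, 0.49], np.float64(0.0)), (0, [0.21, 0.33, 1.98, 0.15, 0.49], np.float64(0.0)), (0.06, [0.19, 0.19, 2.0, 0.13, 0.61], np.float64(0.0)), (0.06, [0.19, 0.19, 2.0, 0.13, 0.61], np.float64(0.0)
[... 212 characters left out ...]
p.float64(0.0))]
10 [(0, [0.24, 0.39, 1.83, 0.05, 0.76], np.float64(0.0)), (0, [0.24, 0.39, 1.83, 0.05, 0.76], np.float64(0.0)), (0.06, [0.22, 0.26, 1.85, 0.05, 0.86], np.float64(0.0)), (0.06, [0.22, 0.26, 1.85, 0.05, 0.86], np.float64(0.0))]
45 [(0, [0.13, 0.34, 2.36, 2.56, 0.38], np.float64(0.0)), (0, [0.13, 0.34, 2.36, 2.56, 0.38], np.float64(0.0)), (0.06, [0.09, 0.15, 2.38, 2.12, 0.28], np.float64(0.0036)), (0.06, [0.09, 0.15, 2.38, 2.12, 0.28], np.float64(0.0036))]
55 [(0, [0.09, 0.46, 2.49, 2.75, 0.78], np.float64(0.0)), (0, [0.09, 0.46, 2.49, 2.75, 0.78], np.float64(0.0)), (0.06, [0.04, 0.24, 2.53, 2.59, 0.63], np.float64(0.0)), (0.06, [0.04, 0.24, 2.53, 2.59, 0.63], np.float64(0.0))]
```

The model fits to 0.03 mm. A tool tilt of 35° can't reach the seat, but 20° can, with q5 at 0.49. So I'll set the jar down upright on clear bench at about (0.40,0.10) and re-grip it with the tool pitched 15° the other way.

Emit:
jog_arm:
  deltas: [-0.1,-0.05,0.25,0,0,0,-0.25,-0.15,0.5,0,0,0,-0.4,-0.2,0.75,0,0,0,-0.5,-0.3,1,0,0,0]

```text
time: 7.77
tool_pos: [0.4423, 0.1689, 0.2371]
tool_rot: [-3.114, -0.586, 0.419]
contact_force: [0.0, -0.2, -5.1]
opening: 0.0483
```

Emit:
jog_arm:
  deltas: [-0.1,-0.15,0,-0.03,0.07,0,-0.2,-0.3,0,-0.06,0.14,0,-0.3,-0.45,0,-0.09,0.21,0,-0.4,-0.6,0,-0.13,0.28,0,-0.45,-0.7,0,-0.15,0.337,0]

```text
time: 8.18
tool_pos: [0.3994, 0.0979, 0.2383]
tool_rot: [-3.117, -0.006, 0.417]
contact_force: [0.7, 0.7, -5.9]
opening: 0.048
```

Emit:
jog_arm:
  deltas: [0,0,0,0,0,0,0,0,0,0,0,0,0,0,0,0,0,0]

```text
time: 8.43
tool_pos: [0.3991, 0.0996, 0.2364]
tool_rot: [-3.113, -0.012, 0.419]
contact_force: [-0.3, 0.7, -5.2]
opening: 0.0487
```

Run:
```python
from kin import *
s=robot.observe();R=E_('xyz',s['tool_rot']);print(s['tool_pos'],s['contact_force'])
print("untilt err units",((E_('z',YAW)*E_('x',np.pi)*R.inv()).as_rotvec()/(np.pi/2)).round(4))
z=-(E_('z',YAW)*E_('y',15,degrees=True)).apply([0,0,1]);print(z,ik(np.array([.4,.1,.066])+.008*z,z,[.1,.3,2,.1,1]))
```

```text
[0.39911786 0.09958786 0.23638029] [-0.29851556  0.73870126 -5.23262683]
untilt err units [-0.0194 -0.0006  0.0002]
[-0.23643023 -0.10529979 -0.96592583] (array([ 0.11923518,  0.49451193,  1.81738189, -0.08667909,  1.08187804]), np.float64(1.143080435861421e-09))
```

Emit:
jog_arm:
  deltas: [0,0,-0.3,-0.019,-0.001,0,0,0,-0.65,-0.019,-0.001,0,0,0,-1,-0.019,-0.001,0]

```text
time: 8.68
tool_pos: [0.3993, 0.0997, 0.1364]
tool_rot: [3.14, -0.004, 0.419]
contact_force: [0.4, 0.1, -5.6]
opening: 0.0485
```

Emit:
jog_arm:
  deltas: [0,0,-0.3,0,0,0,0,0,-0.5,0,0,0,0,0,-0.65,0,0,0,0,0,-0.72,0,0,0,0,0,-0.72,0,0,0]

```text
time: 9.1
tool_pos: [0.3982, 0.0992, 0.0639]
tool_rot: [-3.141, 0.002, 0.418]
contact_force: [-0.4, 0.7, -4.8]
opening: 0.0479
```

Emit:
jog_arm:
  deltas: [0,0,-0.01,0,0,0,0,0,-0.03,0,0,0,0,0,-0.045,0,0,0,0,0,-0.045,0,0,0,0,0,-0.045,0,0,0]

```text
time: 9.52
tool_pos: [0.3997, 0.0991, 0.0606]
tool_rot: [3.141, 0.001, 0.419]
contact_force: [0.0, -0.8, -4.5]
opening: 0.0485
```

Emit:
jog_arm:
  deltas: [0,0,-0.008,0,0,0,0,0,-0.015,0,0,0,0,0,-0.015,0,0,0]

```text
time: 9.77
tool_pos: [0.4006, 0.0993, 0.0602]
tool_rot: [3.141, -0.002, 0.418]
contact_force: [-3.6, 0.7, 13.4]
opening: 0.0487
```

Emit:
jog_arm:
  deltas: [0,0,0.012,0,0,0,0,0,0.012,0,0,0]

```text
time: 9.93
tool_pos: [0.3998, 0.0991, 0.0603]
tool_rot: [3.141, 0.0, 0.419]
contact_force: [-0.5, -0.5, 1.6]
opening: 0.0483
```

Emit:
jog_arm:
  deltas: [0,0,0,0,0,0,0,0,0,0,0,0,0,0,0,0,0,0,0,0,0,0,0,0,0,0,0,0,0,0]
  claw: 1

```text
time: 10.35
tool_pos: [0.3994, 0.0991, 0.0598]
tool_rot: [3.141, 0.002, 0.418]
contact_force: [0.4, 0.2, 0.5]
opening: 0.0773
```

Emit:
jog_arm:
  deltas: [0,0,0,0,0,0,0,0,0,-0.02,0.05,0,-0.01,0,-0.01,-0.045,0.1,0,-0.02,-0.01,-0.02,-0.068,0.152,0,-0.02,-0.01,-0.02,-0.068,0.152,0]

```text
time: 10.77
tool_pos: [0.3994, 0.0986, 0.0571]
tool_rot: [3.14, 0.265, 0.419]
contact_force: [0.4, 0.2, 0.5]
opening: 0.0919
```

Emit:
jog_arm:
  deltas: [0,0,0,0,0,0,0,0,0,0,0,0]

```text
time: 10.93
tool_pos: [0.3967, 0.0981, 0.0575]
tool_rot: [3.141, 0.262, 0.419]
contact_force: [0.0, -0.0, 0.2]
opening: 0.0922
```

Run:
```python
from h import *
s=robot.observe();R=E=Ro.from_euler('xyz',s['tool_rot'])
want=Ro.from_euler('z',YAW)*Ro.from_euler('y',15,degrees=True)*Ro.from_euler('x',np.pi)
print(s['tool_pos'],s['opening'],s['contact_force'],((want*R.inv()).as_rotvec()/(np.pi/2)).round(4),"grasp pt",s['tool_pos']-.008*R.apply([0,0,1]))
p=robot.camera_params("top");ps=robot.camera_params("side");a=robot.read_camera("top");b=robot.read_camera("side")
q=proj(p,(.4,.099,.05)).astype(int);r=proj(ps,(.4,.099,.05)).astype(int);print(q,r)
f=lambda i,c:cv2.resize(i[c[1]-65:c[1]+65,c[0]-65:c[0]+65,::-1],None,fx=3,fy=3,interpolation=cv2.INTER_CUBIC)
cv2.imwrite("pics/re.png",np.hstack([f(a,q),f(b,r)]))
```

```text
[0.39668079 0.09808742 0.05754514] 0.09216434946185259 [ 0.01576521 -0.0165603   0.1775668 ] [ 0.0002 -0.0004  0.0001] grasp pt [0.39857678 0.09893231 0.06527117]
[270 298] [321 309]
```

View pics/re.png

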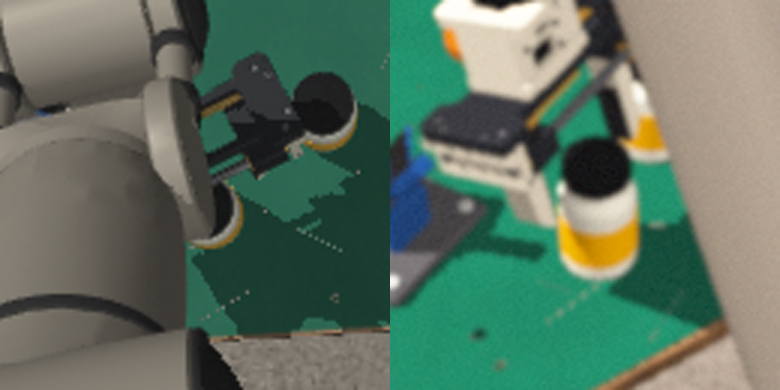

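Our jar stands upright between the open fingers, at (600,210) in the right half. Jar A is untouched behind it. I'll close the jaws.

Emit:
jog_arm:
  deltas: [0,0,0,0,0,0,0,0,0,0,0,0,0,0,0,0,0,0,0,0,0,0,0,0,0,0,0,0,0,0]
  claw: 0.3
  newtons: 35

```text
time: 11.45
tool_pos: [0.3974, 0.0981, 0.0579]
tool_rot: [3.141, 0.263, 0.418]
contact_force: [-0.4, 0.3, -1.0]
opening: 0.0628
```

Emit:
jog_arm:
  deltas: [0,0,0,0,0,0,0,0,0,0,0,0,0,0,0,0,0,0,0,0,0,0,0,0,0,0,0,0,0,0]

```text
time: 11.87
tool_pos: [0.3973, 0.0983, 0.0578]
tool_rot: [3.141, 0.263, 0.418]
contact_force: [-0.0, 1.0, 1.1]
opening: 0.0452
```

Emit:
jog_arm:
  deltas: [0,0,0.1,0,0,0,0,0,0.4,0,0,0,0,0,0.7,0,0,0,0,0,1,0,0,0]

```text
time: 12.2
tool_pos: [0.3968, 0.0979, 0.1591]
tool_rot: [3.141, 0.265, 0.419]
contact_force: [0.0, -0.2, -4.8]
opening: 0.0456
```

Emit:
jog_arm:
  deltas: [0,0,0.4,0,0,0,0,0,0.8,0,0,0,0,0,0.8,0,0,0]

```text
time: 12.45
tool_pos: [0.4002, 0.0983, 0.2447]
tool_rot: [3.137, 0.251, 0.418]
contact_force: [1.2, -0.3, -4.1]
opening: 0.0454
```

Run:
```python
from h import *
s=robot.observe();print(s['tool_pos'],s['opening'],s['contact_force'],s['tool_rot'])
b=robot.read_camera("side");ps=robot.camera_params("side")
r=proj(ps,s['tool_pos']).astype(int);print(r)
a=robot.read_camera("wrist")
c=cv2.resize(b[r[1]-65:r[1]+65,r[0]-65:r[0]+65,::-1],(390,390),interpolation=cv2.INTER_CUBIC)
cv2.imwrite("pics/re2.png",np.hstack([c,cv2.resize(a[120:,:,::-1],(0,0),fx=.6,fy=390/360)[:,:390]]))
```

```text
[0.40021375 0.09827887 0.2446688 ] 0.045389471887551935 [ 1.23384887 -0.27132189 -4.13632223] [3.13662118 0.25141188 0.41760599]
[318 237]
```

View pics/re2.png

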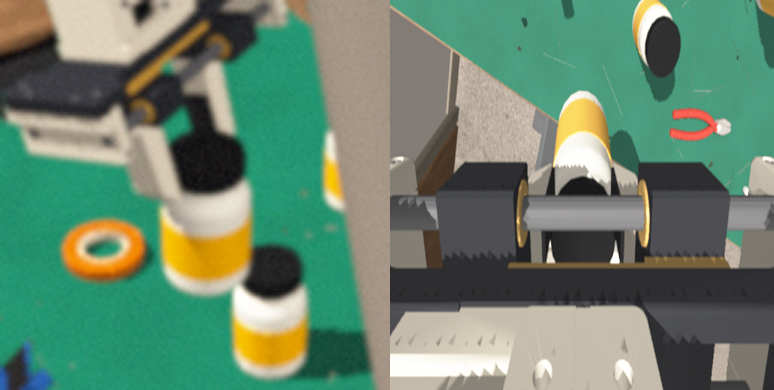

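The jar is held squarely and the tool is pitched relative to it. I'll tilt it by 35° and go above the seat.

Emit:
jog_arm:
  deltas: [0.12,0.2,0,0.03,-0.07,0,0.24,0.4,0,0.06,-0.14,0,0.36,0.6,0,0.09,-0.21,0,0.48,0.8,0,0.13,-0.28,0,0.62,0.96,0,0.158,-0.355,0]

```text
time: 12.97
tool_pos: [0.4583, 0.1946, 0.2359]
tool_rot: [-3.14, -0.346, 0.418]
contact_force: [0.4, 0.0, -5.8]
opening: 0.0456
```

Emit:
jog_arm:
  deltas: [0,0,0,0,0,0,0,0,0,0,0,0,0,0,0,0,0,0]

```text
time: 13.22
tool_pos: [0.4582, 0.1934, 0.2364]
tool_rot: [-3.141, -0.338, 0.419]
contact_force: [0.9, -0.9, -4.5]
opening: 0.0452
```

```bash
sed -i "s/want=Rs\*Ro.from_euler('x',np.pi)/want=Ro.from_euler('z',YAW)*Ro.from_euler('y',-20,degrees=True)*Ro.from_euler('x',np.pi)/; s/\[.491,.2077,.1029\]/[.4898,.2071,.1012]/" h.py; python3 -c "
from h import *
s=st();print(s['qpos'])"
```

```text
t 13.2167 pos [0.4582 0.1934 0.2364] op 0.0452
rot err (units) [ 0.0028 -0.0063  0.0003]
seat-frame offset from home mm [ 49.4   0.3 130.5] F seat [-2.2 -1.2 -3.9] F [ 0.9 -0.9 -4.5] T [-0.16  0.43 -0.01]
[0.19539356 0.08300215 1.85246972 0.09572023 0.87797356 1.29863039]
```

Emit:
jog_arm:
  deltas: [0,0,-0.25,0.003,-0.006,0,0.02,0,-0.5,0.003,-0.006,0,0.035,0.01,-0.77,0.003,-0.006,0,0.035,0.01,-0.77,0.003,-0.006,0]

```text
time: 13.55
tool_pos: [0.4608, 0.194, 0.156]
tool_rot: [-3.14, -0.345, 0.417]
contact_force: [-0.0, -0.5, -5.1]
opening: 0.0452
```

Emit:
jog_arm:
  deltas: [0.05,0.02,-0.08,0,0,0,0.1,0.05,-0.16,0,0,0,0.16,0.07,-0.25,0,0,0,0.2,0.09,-0.31,0,0,0,0.236,0.105,-0.37,0,0,0]

```text
time: 13.97
tool_pos: [0.4878, 0.2063, 0.124]
tool_rot: [-3.141, -0.357, 0.418]
contact_force: [-0.4, 0.6, -1.9]
opening: 0.045
```

Emit:
jog_arm:
  deltas: [0,0,0,0,0,0,0,0,0,0,0,0]

```text
time: 14.13
tool_pos: [0.4867, 0.2058, 0.1236]
tool_rot: [-3.141, -0.355, 0.418]
contact_force: [1.4, 2.2, -3.8]
opening: 0.0452
```

Run:
```python
from h import *
st()
a=robot.read_camera("top");b=robot.read_camera("side")
f=lambda i,x,y:cv2.resize(i[y:y+100,x:x+100,::-1],None,fx=4,fy=4,interpolation=cv2.INTER_CUBIC)
cv2.imwrite("pics/low.png",np.hstack([f(a,175,205),f(b,200,250)]))
```

```text
t 14.1333 pos [0.4867 0.2058 0.1236] op 0.0452
rot err (units) [-0.0017  0.0034  0.0003]
seat-frame offset from home mm [10.   0.  20.3] F seat [-0.4  1.4 -4.4] F [ 1.4  2.2 -3.8] T [0.32 0.31 0.17]
```

View pics/low.png

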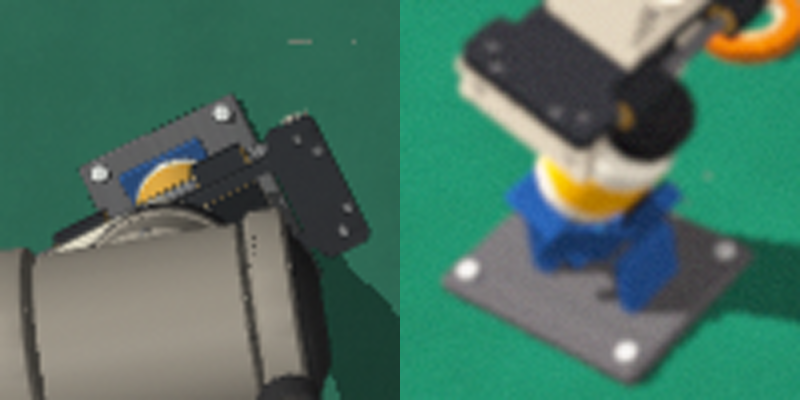

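The jar is at the trough mouth, lid up. A moment reading hints at light wall contact, so I'll back off 4 mm along the seat's x and compare.

Emit:
jog_arm:
  deltas: [0.015,0.007,0.012,0,0,0,0.03,0.013,0.023,-0.002,0.003,0,0.03,0.013,0.023,-0.002,0.003,0]

```text
time: 14.48
tool_pos: [0.4899, 0.2068, 0.1267]
tool_rot: [3.14, -0.35, 0.419]
contact_force: [0.4, 0.4, -3.9]
opening: 0.0454
```

Emit:
jog_arm:
  deltas: [0,0,0,0,0,0,0,0,0,0,0,0]

```text
time: 14.65
tool_pos: [0.4895, 0.2068, 0.1263]
tool_rot: [3.141, -0.35, 0.419]
contact_force: [-0.2, 1.0, -4.0]
opening: 0.0455
```

```bash
python3 -c "
from h import *
st()"
```

```text
t 14.65 pos [0.4895 0.2068 0.1263] op 0.0455
rot err (units) [0.0004 0.0008 0.0004]
seat-frame offset from home mm [14.1 -0.2 20.8] F seat [-2.1  1.  -3.4] F [-0.2  1.  -4. ] T [-0.05  0.41  0.03]
```

Contact was on the -y wall, and the strap and foot-plate measurements also put the seat about 2 mm towards +y. I'll shift that way and lower gently.

Emit:
jog_arm:
  deltas: [-0.01,0.022,0,0,0,0,0.01,0.033,-0.03,0,0,0,0.03,0.043,-0.065,0,0,0,0.053,0.05,-0.098,0,0,0,0.053,0.05,-0.098,0,0,0]

```text
time: 15.07
tool_pos: [0.4948, 0.2119, 0.1153]
tool_rot: [3.141, -0.348, 0.419]
contact_force: [0.7, 0.3, -4.3]
opening: 0.0455
```

Emit:
jog_arm:
  deltas: [0,0,0,0,0,0,0,0,0,0,0,0]

```text
time: 15.23
tool_pos: [0.4947, 0.2119, 0.1161]
tool_rot: [3.141, -0.349, 0.419]
contact_force: [0.7, 0.6, -4.5]
opening: 0.0454
```

```bash
python3 -c "
from h import *
st()"
```

```text
t 15.2333 pos [0.4947 0.2119 0.1161] op 0.0454
rot err (units) [0.0004 0.0003 0.0004]
seat-frame offset from home mm [13.8  2.3  8.5] F seat [-1.9  0.3 -4.2] F [ 0.7  0.6 -4.5] T [-0.19  0.47 -0.04]
```

Emit:
jog_arm:
  deltas: [0.008,0.003,-0.012,0,0,0,0.021,0.009,-0.033,0,0,0,0.021,0.009,-0.033,0,0,0,0.021,0.009,-0.033,0,0,0]

```text
time: 15.57
tool_pos: [0.4969, 0.2128, 0.1129]
tool_rot: [3.141, -0.35, 0.419]
contact_force: [0.1, 0.0, -4.6]
opening: 0.0452
```

Emit:
jog_arm:
  deltas: [0.005,0.002,-0.008,0,0,0,0.005,0.002,-0.008,0,0,0,0.005,0.002,-0.008,0,0,0]

```text
time: 15.82
tool_pos: [0.4974, 0.213, 0.1122]
tool_rot: [3.141, -0.35, 0.419]
contact_force: [0.5, 0.5, -4.9]
opening: 0.0452
```

```bash
python3 -c "
from h import *
st()"
```

```text
t 15.8167 pos [0.4974 0.213  0.1122] op 0.0452
rot err (units) [0.0003 0.0006 0.0005]
seat-frame offset from home mm [13.9  2.3  3.7] F seat [-2.3  0.3 -4.3] F [ 0.5  0.5 -4.9] T [-0.21  0.46 -0.03]
```

Emit:
jog_arm:
  deltas: [0.005,0.002,-0.008,0,0,0,0.005,0.002,-0.008,0,0,0]

```text
time: 15.98
tool_pos: [0.4979, 0.2132, 0.1114]
tool_rot: [3.141, -0.35, 0.419]
contact_force: [1.0, -0.6, -4.3]
opening: 0.0452
```

Emit:
jog_arm:
  deltas: [0.005,0.002,-0.008,0,0,0,0.005,0.002,-0.008,0,0,0]

```text
time: 16.15
tool_pos: [0.4984, 0.2134, 0.1105]
tool_rot: [3.141, -0.35, 0.419]
contact_force: [0.9, -1.0, -4.3]
opening: 0.0453
```

Emit:
jog_arm:
  deltas: [0.005,0.002,-0.008,0,0,0,0.005,0.002,-0.008,0,0,0]

```text
time: 16.32
tool_pos: [0.4984, 0.2134, 0.1098]
tool_rot: [3.141, -0.349, 0.419]
contact_force: [-3.9, -2.7, -0.8]
opening: 0.045
```

Emit:
jog_arm:
  deltas: [0.005,0.002,-0.008,0,0,0,0.005,0.002,-0.008,0,0,0]

```text
time: 16.48
tool_pos: [0.4982, 0.2133, 0.1093]
tool_rot: [3.141, -0.348, 0.419]
contact_force: [-9.7, -5.1, 8.8]
opening: 0.0453
```

The foot contact force is along the seat normal, at the predicted height. I'll ease off 0.8 mm and slide towards the trough.

Emit:
jog_arm:
  deltas: [-0.005,-0.002,0.008,0,0,0,-0.02,-0.009,-0.004,0,0,0,-0.035,-0.015,-0.015,0,0,0,-0.035,-0.015,-0.015,0,0,0]

```text
time: 16.82
tool_pos: [0.4961, 0.2122, 0.1076]
tool_rot: [3.14, -0.351, 0.419]
contact_force: [-0.3, -1.0, -0.2]
opening: 0.0453
```

```bash
python3 -c "
from h import *
st()"
```

```text
t 16.8167 pos [0.4961 0.2122 0.1076] op 0.0453
rot err (units) [0.0002 0.0012 0.0005]
seat-frame offset from home mm [10.1  2.1  0.8] F seat [-0.7 -0.8  0.2] F [-0.3 -1.  -0.2] T [-0.21  0.34 -0.03]
```

Emit:
jog_arm:
  deltas: [-0.0075,-0.0033,-0.0057,0,0,0,-0.0075,-0.0033,-0.0057,0,0,0]

```text
time: 16.98
tool_pos: [0.4957, 0.212, 0.1074]
tool_rot: [3.14, -0.351, 0.419]
contact_force: [0.1, -1.0, -0.3]
opening: 0.0455
```

Emit:
jog_arm:
  deltas: [-0.0075,-0.0033,-0.0057,0,0,0,-0.0075,-0.0033,-0.0057,0,0,0]

```text
time: 17.15
tool_pos: [0.4953, 0.2119, 0.1072]
tool_rot: [3.14, -0.352, 0.419]
contact_force: [-0.3, 0.0, 2.2]
opening: 0.0453
```

```bash
python3 -c "
from h import *
st()"
```

```text
t 17.15 pos [0.4953 0.2119 0.1072] op 0.0453
rot err (units) [-0.0001  0.0022  0.0004]
seat-frame offset from home mm [9.1 2.1 0.9] F seat [1.  0.2 2. ] F [-0.3  0.   2.2] T [-0.01  0.01  0.02]
```

Emit:
jog_arm:
  deltas: [-0.0075,-0.0033,-0.0057,0,0,0,-0.0075,-0.0033,-0.0057,0,0,0]

```text
time: 17.32
tool_pos: [0.4949, 0.2117, 0.107]
tool_rot: [3.14, -0.353, 0.419]
contact_force: [-0.6, 0.5, 4.8]
opening: 0.0458
```

```bash
python3 -c "
from h import *
st()"
```

```text
t 17.3167 pos [0.4949 0.2117 0.107 ] op 0.0458
rot err (units) [-0.0002  0.0029  0.0004]
seat-frame offset from home mm [8.7 2.1 1. ] F seat [2.5 0.7 4.1] F [-0.6  0.5  4.8] T [ 0.18 -0.13  0.09]
```

Emit:
jog_arm:
  deltas: [-0.004,-0.002,0.007,0,0,0,-0.004,-0.002,0.007,0,0,0]

```text
time: 17.48
tool_pos: [0.4935, 0.2113, 0.1067]
tool_rot: [3.141, -0.351, 0.419]
contact_force: [1.9, 2.3, 1.5]
opening: 0.0455
```

Emit:
jog_arm:
  deltas: [-0.0075,-0.0033,-0.0057,0,0,0,-0.0075,-0.0033,-0.0057,0,0,0,-0.0075,-0.0033,-0.0057,0,0,0]

```text
time: 17.73
tool_pos: [0.4933, 0.2111, 0.1066]
tool_rot: [3.14, -0.352, 0.419]
contact_force: [2.0, 3.0, 5.0]
opening: 0.0453
```

```bash
python3 -c "
from h import *
st()"
```

```text
t 17.7333 pos [0.4933 0.2111 0.1066] op 0.0453
rot err (units) [-0.0001  0.002   0.0005]
seat-frame offset from home mm [7.1 2.3 1.7] F seat [5.4 2.  2.4] F [2. 3. 5.] T [ 0.65 -0.42  0.18]
```

Emit:
jog_arm:
  deltas: [-0.004,0.009,0,0,0,0,-0.004,0.009,0,0,0,0]

```text
time: 17.9
tool_pos: [0.4931, 0.2115, 0.1066]
tool_rot: [3.14, -0.352, 0.419]
contact_force: [3.6, -0.8, 5.1]
opening: 0.045
```

Emit:
jog_arm:
  deltas: [-0.0075,-0.0033,-0.0057,0,0,0,-0.0075,-0.0033,-0.0057,0,0,0,-0.0075,-0.0033,-0.0057,0,0,0]

```text
time: 18.15
tool_pos: [0.493, 0.2114, 0.1065]
tool_rot: [3.14, -0.354, 0.419]
contact_force: [5.5, 1.3, 6.0]
opening: 0.0454
```

```bash
python3 -c "
from h import *
st()"
```

```text
t 18.15 pos [0.493  0.2114 0.1065] op 0.0454
rot err (units) [-0.0001  0.0032  0.0007]
seat-frame offset from home mm [6.9 2.6 1.7] F seat [ 8.  -1.1  1.8] F [5.5 1.3 6. ] T [ 0.09 -0.98  0.  ]
```

The side forces are balanced and it's seated against both trough walls. Now I'll press gently down onto the foot.

Emit:
jog_arm:
  deltas: [0.005,0.0023,-0.008,0,0,0,0.005,0.0023,-0.008,0,0,0]

```text
time: 18.32
tool_pos: [0.4933, 0.2115, 0.1064]
tool_rot: [3.139, -0.354, 0.419]
contact_force: [-0.6, -1.9, 16.4]
opening: 0.0452
```

```bash
python3 -c "
from h import *
st()"
```

```text
t 18.3167 pos [0.4933 0.2115 0.1064] op 0.0452
rot err (units) [-0.0001  0.0033  0.0006]
seat-frame offset from home mm [7.1 2.6 1.4] F seat [ 8.3 -1.5 14.2] F [-0.6 -1.9 16.4] T [-0.18 -0.51 -0.11]
```

Emit:
jog_arm:
  deltas: [0.005,0.0023,-0.008,0,0,0,0.005,0.0023,-0.008,0,0,0]

```text
time: 18.48
tool_pos: [0.4936, 0.2116, 0.1063]
tool_rot: [3.139, -0.354, 0.419]
contact_force: [-6.3, -5.2, 25.0]
opening: 0.0454
```

```bash
python3 -c "
from h import *
st()"
```

```text
t 18.4833 pos [0.4936 0.2116 0.1063] op 0.0454
rot err (units) [-0.      0.0035  0.0005]
seat-frame offset from home mm [7.3 2.6 1.1] F seat [ 7.9 -2.2 25. ] F [-6.3 -5.2 25. ] T [-0.47 -0.09 -0.15]
```

It's firmly home: 25 N along the foot normal and 10 N on the walls. I'll relax the push, then release.

Emit:
jog_arm:
  deltas: [-0.007,-0.003,0.012,0,0,0,-0.007,-0.003,0.012,0,0,0,-0.007,-0.003,0.012,0,0,0]

```text
time: 18.73
tool_pos: [0.4931, 0.2114, 0.1065]
tool_rot: [3.14, -0.354, 0.419]
contact_force: [1.5, -0.7, 13.2]
opening: 0.0455
```

```bash
python3 -c "
from h import *
st()"
```

```text
t 18.7333 pos [0.4931 0.2114 0.1065] op 0.0455
rot err (units) [-0.0001  0.0031  0.0007]
seat-frame offset from home mm [6.9 2.6 1.6] F seat [ 8.5 -1.3 10.2] F [ 1.5 -0.7 13.2] T [-0.15 -0.71 -0.05]
```

Emit:
jog_arm:
  deltas: [0,0,0,0,0,0,0,0,0,0,0,0,0,0,0,0,0,0,0,0,0,0,0,0,0,0,0,0,0,0]
  claw: 1

```text
time: 19.15
tool_pos: [0.4907, 0.2113, 0.1041]
tool_rot: [3.141, -0.347, 0.418]
contact_force: [-0.0, 0.2, -0.5]
opening: 0.0739
```

Emit:
jog_arm:
  deltas: [0,0,0,0,0,0,0,0,0,0,0,0,0,0,0,0,0,0,0,0,0,0,0,0]

```text
time: 19.48
tool_pos: [0.4916, 0.2115, 0.1049]
tool_rot: [3.141, -0.35, 0.419]
contact_force: [-0.3, -0.3, -0.2]
opening: 0.092
```

Run:
```python
from h import *
s=st();print(s['qpos'])
a=robot.read_camera("side");cv2.imwrite("pics/rel.png",a[:,:,::-1])
```

```text
t 19.4833 pos [0.4916 0.2115 0.1049] op 0.092
rot err (units) [0.0003 0.0005 0.0004]
seat-frame offset from home mm [4.9 3.3 1.1] F seat [-0.5 -0.1  0.1] F [-0.3 -0.3 -0.2] T [-0.08  0.18 -0.05]
[0.22151535 0.32539648 1.97135841 0.1373101  0.50541306 1.2650495 ]
```

Emit:
jog_arm:
  deltas: [-0.06,-0.03,0.19,0,0,0,-0.13,-0.06,0.38,0,0,0,-0.2,-0.09,0.6,0,0,0,-0.31,-0.14,0.94,0,0,0]

```text
time: 19.87
tool_pos: [0.4592, 0.1971, 0.1978]
tool_rot: [-3.142, -0.345, 0.418]
contact_force: [0.9, 0.7, 0.2]
opening: 0.0918
```

Emit:
jog_arm:
  deltas: [0,-0.2,0.2,0,0,0,0,-0.5,0.4,0,0,0,0,-1,0.5,0,0,0,0,-1,0.5,0,0,0]

```text
time: 20.2
tool_pos: [0.4618, 0.0936, 0.2514]
tool_rot: [3.137, -0.354, 0.417]
contact_force: [1.1, -0.4, 1.2]
opening: 0.0918
```

Emit:
jog_arm:
  deltas: [0,-0.3,0,0,0,0,0,-0.6,0,0,0,0,0,-1,0,0,0,0,0,-1,0,0,0,0]

```text
time: 20.53
tool_pos: [0.4613, -0.0091, 0.2492]
tool_rot: [3.138, -0.35, 0.412]
contact_force: [1.4, 0.7, 0.6]
opening: 0.0915
```

Run:
```python
from h import *
s=st()
a=robot.read_camera("top");b=robot.read_camera("side");p=robot.camera_params("top");ps=robot.camera_params("side")
cv2.imwrite("pics/topf.png",a[:,:,::-1]);cv2.imwrite("pics/sidef.png",b[:,:,::-1])
seat=np.array([.5161,.2189,0])+Ro.from_euler('z',YAW).apply([.0126,.0026,.055])
lid=seat+.095*Rs.apply([0,0,1]);print("expected lid px",proj(p,lid),proj(ps,lid),"bottom",proj(ps,seat))
f=lambda i,x,y:cv2.resize(i[y:y+100,x:x+100,::-1],None,fx=4,fy=4,interpolation=cv2.INTER_CUBIC)
g=cv2.resize(a[180:330,160:480,::-1],None,fx=2.5,fy=1.3)
im=np.vstack([np.hstack([f(a,175,205),f(b,200,240)]),g]);cv2.imwrite("pics/fin.png",im);print(im.shape)
```

```text
t 20.5333 pos [ 0.4613 -0.0091  0.2492] op 0.0915
rot err (units) [0.002  0.0015 0.0053]
seat-frame offset from home mm [  -8.5 -185.9  186.6] F seat [ 1.6  0.  -0.4] F [1.4 0.7 0.6] T [-0.09  0.19  0.02]
expected lid px [220.02883543 263.93003983] [255.66567245 280.21068752] bottom [240.11143656 297.72517172]
(595, 800, 3)
```

View pics/fin.png

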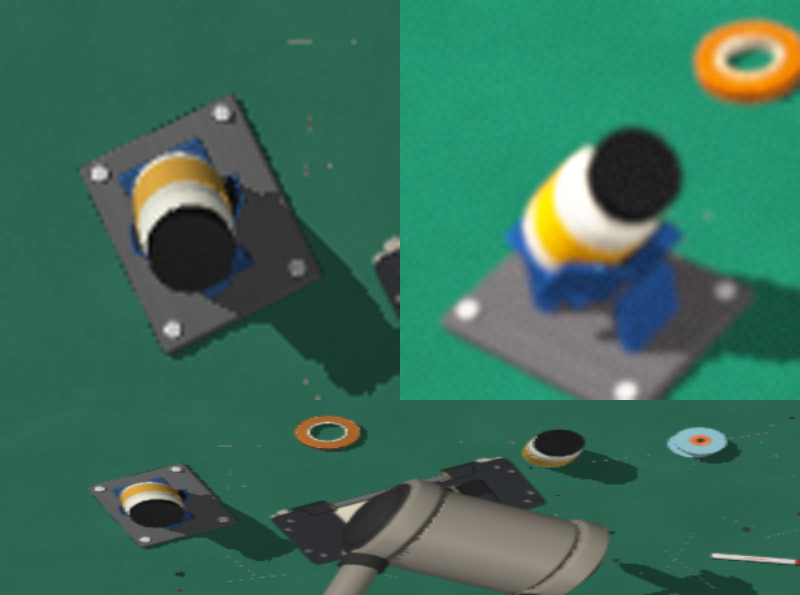

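The full jar leans lid up in the trough. The lid is at about (190,248) in the left crop and (632,175) in the right. Tape, reel and jar B are in place, but the arm hides A, so I'll clear it and check numerically.

Emit:
jog_arm:
  deltas: [0,-0.3,0.1,0,0,0,-0.1,-0.6,0.2,0,0,0,-0.2,-1,0.2,0,0,0,-0.2,-1,0.2,0,0,0]

```text
time: 20.97
tool_pos: [0.4403, -0.1074, 0.2694]
tool_rot: [3.137, -0.349, 0.415]
contact_force: [0.7, -0.5, -0.4]
opening: 0.0917
```

Emit:
jog_arm:
  deltas: [0,-0.3,0,0,0,0,-0.1,-0.6,0,0,0,0,-0.3,-1,0,0,0,0,-0.3,-1,0,0,0,0]

```text
time: 21.3
tool_pos: [0.4095, -0.2063, 0.2685]
tool_rot: [3.139, -0.348, 0.416]
contact_force: [0.5, -0.9, 1.5]
opening: 0.0918
```

Emit:
jog_arm:
  deltas: [0,-0.3,0,0,0,0,-0.1,-0.6,0,0,0,0,-0.3,-1,0,0,0,0,-0.3,-1,0,0,0,0]

```text
time: 21.63
tool_pos: [0.3798, -0.306, 0.2683]
tool_rot: [3.14, -0.348, 0.417]
contact_force: [0.1, -0.0, 0.9]
opening: 0.0921
```

Run:
```python
from h import *
a=robot.read_camera("top")[:,:,::-1];b=robot.read_camera("side")[:,:,::-1];p=robot.camera_params("top");ps=robot.camera_params("side")
print(robot.observe()['tool_pos'],robot.observe()['time'])
def lids(im,box):
    h=im.max(2)<55;m=cv2.morphologyEx(h.astype(np.uint8),cv2.MORPH_OPEN,np.ones((5,5)))
    return [cv2.fitEllipse(c) for c in blobs(m,60,box)]
for u,v in((313,267),(382,214)):
    for e in lids(a,(u-18,v-18,u+18,v+18)):print("lid",np.round(e[0],1),np.round(e[1],1),ray(p,e[0],.095).round(4))
T=lids(a,(205,250,240,285));S=lids(b,(242,268,275,300));print("seated",T,S)
if T and S:
    X,e=tri([(p,T[0][0]),(ps,S[0][0])]);print("lid ctr",X,e)
for ox in(.003,.006,.009,.0126):
    seat=np.array([.5161,.2189,0])+Ro.from_euler('z',YAW).apply([ox,.0026,.055]);l=seat+.095*Rs.apply([0,0,1]);print(ox,l.round(4),proj(p,l).round(1),proj(ps,l).round(1))
hsv0=cv2.imread("pics/top0.png")
d=cv2.absdiff(hsv0,a).max(2)
for n,(x,y,w,h) in dict(tape=(276,190,30,29),reel=(425,199,28,27),cut=(354,276,52,32),A=(298,253,30,34),B=(366,200,32,36)).items():print(n,d[y:y+h,x:x+w].mean().round(1),(d[y:y+h,x:x+w]>40).sum())
```

```text
[ 0.380988   -0.30218732  0.26840626] 21.7333
lid [312.1 267. ] [18.8 20.2] [ 0.4634 -0.0044  0.095 ]
lid [383.1 212.5] [18.5 19.6] [ 0.5858 -0.1828  0.095 ]
seated [((222.4384307861328, 266.98919677734375), (20.47417449951172, 21.228992462158203), 74.49909973144531)] [((258.032958984375, 283.42626953125), (20.50499153137207, 21.504802703857422), 170.77590942382812)]
lid ctr [0.47127147 0.20114476 0.12620497] 0.0017298111977947742
0.003 [0.468  0.2003 0.1328] [221.8 267.6] [259.4 281.9]
0.006 [0.4707 0.2015 0.1328] [221.2 266.5] [258.2 281.4]
0.009 [0.4735 0.2028 0.1328] [220.7 265.3] [257.1 280.8]
0.0126 [0.4768 0.2042 0.1328] [220.  263.9] [255.7 280.2]
tape 1.5 0
reel 1.6 0
cut 1.4 0
A 1.3 0
B 1.3 0
```

```bash
python3 -c "
from cell import robot
print(robot.hand_in())"
```

```text
the job is handed in; nothing more can be done
None
```

The full jar is leaning in the blue stand, lid upwards, and the job is handed in at about 21.7 s.

- **Finding it:** the first jar I lifted, the one nearest the reel at (0.43, -0.32), weighed about 4.7 N (0.48 kg). That is well above the 2.3 N an empty jar could weigh, so I did not touch the other two.
- **Re-grip:** the arm could not reach the seat with the tool in line with the jar, because of a wrist joint limit. I stood the jar on clear bench at about (0.40, 0.10) and re-gripped it with the tool pitched 15°.
- **Placing:** I lowered it by hand until it pressed on the foot (about 25 N) and on both trough walls. I eased the push to about 10 N before letting go.

**Last checks:**
- **Empty jars and bystanders:** the empty jars are within 1 mm of where they began, and the tape roll, cutters and solder reel show no change in the top view.
- **Robot:** it is clear of everything.
- **Seated jar:** the lid stayed put after release, within about 1 mm in the stand's plan of where a seated jar's lid should be.

**Disagreements:**
- The lid measured about 6 mm lower than expected. I put that down to the lid's side being part of the measured outline and to calibration error. It gives no sign of the jar sitting high off the foot.
- While gripped, the jar met the trough walls about 7 mm further back than the seat position I had measured. After release the lid matches the measured position, so the jar probably settled a few millimetres as the fingers opened.
- The finger opening read 45–48 mm on the 55 mm body, which I could not explain, but the grip held.

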